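# Unlock the clamp on the calculator case front

### The arm

A 6-joint arm with a two-finger parallel gripper is mounted at the origin on the work surface. World frame = base frame: x ahead of the robot, y to its left, z up, the work surface at z = 0. Lengths are in m, angles in rad, forces in N, time in s.
With the tool pointing down it reaches from about 0.35 to 0.975 m from the base axis. Payload 4.9 kg.
Tool frame: the origin (TCP) lies at the very end of the fingers, on their centre line; the grasp point (between the pads) lies 19 mm behind it; z points along the fingers, y is the line along which they close (so a half turn about z gives the same grasp; the last joint's range is limited). The gripper opens to 85 mm and grips with 20 to 120 N. Pads are 22 mm wide; open, the fingers measure 114 mm over their backs; the gripper's body (76 mm by 85 mm) begins 54 mm behind the grasp point. The pads swing forward as they close: fully open they stand 13 mm farther back than shut.
Start: joints at [1.009, 0.053, 1.613, -0, 1.476, -0.119], TCP at [0.268, 0.565, 0.231] pointing down, gripper open.
Joint ranges: [-3.01, 3.01], [-1.01, 2.22], [0.06, 2.58], [-1.02, 4.17], [0.09, 2.62], [-3.14, 3.14]. Speed limits (rad/s): [2.57, 2.57, 3.14, 3.14, 3.14, 3.14].

### API

Orientations are given as a rotation vector (axis times angle).
In Python, from station import ctrl gives the robot as it stands.
- The arm moves only by the shell command python3 -m crank 'ROWS' [OPENING] [FORCE]. ROWS is text: rows parted by semicolons, each of 4 numbers parted by spaces: the shift along the world's x, y, z in units of 0.5 m (1.0 is 0.5 m), then the turn about the world's z in units of 90 degrees (1.0 is 90 degrees). In form: x y z turn; .... A call has exactly 5 rows; each row shifts and turns the commanded pose from where the row before left it; what a row does not reach is not made up. A row lasts 1/12 s, in which the tool goes at most 41.7 mm and 7.16 degrees, less where a joint would pass 70% of its speed; a pose out of reach is approached as far as the arm can. A call with a number of a shift or a turn outside -1 to 1 is refused whole. A call with a gripper value outside its range is refused whole. OPENING is the opening in per cent of the stroke, from 0 (shut) to 100 (fully open), set as the call begins (- or left out, the last holds). The fingers move at their own pace and stop on an object; FORCE is the grip in N (left out, the last holds). Time passes only in rows, so rows that do not move let the fingers close, or fill a call up. It gives the time, the measured TCP pose, the force, the opening and the grip force at its end, in the units of the state.
- ctrl.get_obs(): the state, without advancing time (a new reading comes with each control period).
- ctrl.get_image(name): name is "scene" or "side" or "wrist"; returns (picture, depth): 420x560x3 uint8, red, green, blue; 420x560 float32, m along the optical axis (not along the pixel's ray), 0 where there is no reading.
- ctrl.get_calibration(name): a dict with "fx", "fy", "cx", "cy" (pixels), "extrinsics" (4x4, takes a point from world to camera coordinates). Camera axes: x right, y down, z forward; pixel columns grow to the right and rows downward; lengths in m; the calibration is good to about 2 mm. A picture is of the moment at which its call begins: read the wrist's pose just before it. get_calibration takes no time and is no camera call; for the wrist camera it gives the pose at the moment of the call.
- ctrl.finish_job(): hands the job in; it is judged then, once.
The state is a dict: "t": time; "q": joint angles; "dq": joint speeds; "effort": joint torques, N m; "tool_pos": TCP position; "tool_rot": TCP orientation; "contact_force": force on the tool from outside, world axes, zero at the start; "wrist_torque": the same for the moment, N m; "opening": finger opening in m; "grip_force": force on a finger pad.
Only numpy, scipy, OpenCV 4.12 (cv2) and the standard library are available. Lean on these libraries where they do the work, as an engineer would, in place of code of your own. Each camera call takes 0.05 s, during which the arm holds its last target. There are 200 camera calls.

### The job

The white calculator case front is ready to come off its fixture. Open the toggle clamp that pins it: pull the clamp's locking bat straight out along its own length until it is free of its lock, flip it over to the other side, and let it sink back fully into the lock there, clamp arm raised. Leave the case front lying in its nest and leave the other clamp, the one on the aluminium foot bracket, shut.

Things in the scene. Friction and masses are not known exactly. Their poses are not given: they have to be found in the camera images.
- case_grip (a point): Centre of the knurled steel knob (17 mm across, 36 mm long) on the bat of the clamp that pins the case front; moves with it. z: outward along the bat, the way to pull; y: the level hinge axis, close the fingers along it; the bat flips towards -x. Hinge 80 mm along -z (bat seated), 45 mm above the table. At the start the bat leans 25 degrees over the case front, flipped 25 degrees the other way.
- case_bat (a joint): Angle of that bat about its hinge, rad: 0 clamped (bat leans over the case front, clamp arm level on it), 0.872 at the stop on the open side (arm raised 50 degrees). Friction holds it anywhere (about 2 N at the knob). Unless the bat is pulled out, a cross pin behind a fixed crest blocks it from leaving either end by more than about 0.1.
- case_pull (a joint): How far that bat is pulled out along its length, m: 0 seated, stop at 0.018. A spring draws it back in (2 N at 0, 7.5 N at the stop). The cross pin clears the crest from about 0.009 on: pull 0.012 to 0.016 and keep it out during the flip.
- case_front: White plastic calculator case front, 140 x 78 x 12 mm, with a window slot and twenty key openings, lying loose in the nest beyond its clamp, under the clamp's rubber foot. Origin at the centre of its underside, 16 mm above the table; x along its length, away from the clamp.
- bracket_bat (a joint): Angle (rad) of the bat of the other clamp, of the same make, which pins the smaller silver aluminium foot bracket (hat section, 90 x 68 x 12 mm). 0 shut; it is to stay shut.
Not all that is in view belongs to the job. Leave any orange or purple look-alike of the case_front alone.

How it is judged:
On the way, in this order (a step that is already met when the one before it is completed fails the run):
1. the bat of the case front's clamp is pulled out at least 8 mm while still on the clamped side (value of joint case_pull above 0.008 m and value of joint case_bat below 0.3 rad), for 0.05 s.
2. the bat is flipped over to the open side (value of joint case_bat above 0.7 rad), for 0.1 s.
At the end, for the whole second after the job is handed in: The bat of the case front's clamp stands on the open side (joint above 0.7 rad) and has sunk back into its lock (pulled out less than 4 mm); the other clamp is shut (below 0.2 rad); the case front lies still within 15 mm of where it was (value of joint case_bat above 0.7 rad and value of joint case_pull below 0.004 m and value of joint bracket_bat below 0.2 rad and distance of case_front from where it was at the start of the episode below 0.015 m and linear speed of case_front below 0.02 m/s); the robot touches nothing.
It fails at once if the other clamp's bat is flipped (value of joint bracket_bat above 0.3 rad).
It fails at once if the case front is knocked out of its nest (distance of case_front from where it was at the start of the episode above 0.03 m).
It also fails if it takes over 32 s, if anything falls off the work surface, if the arm or the gripper's body presses on something with over 40 N, if the wrist force passes 120 N, or if a joint passes its speed limit or range.

## Working session

There is one attempt and no reset: what is moved stays moved. The work goes in short steps, Python scripts to look and compute and a shell command to move; the robot and the scene stay as the last step left them, time stands still between calls to the robot, and variables do not carry over. Pictures are saved under pics/ and viewed, at most 10 in all, crops included, and the job is handed in when it is done.

```bash
ls; mkdir -p pics; python3 - <<'E'
from station import ctrl
import cv2,numpy as np
o=ctrl.get_obs();print(o)
for n in ("scene","side"):
    p,d=ctrl.get_image(n);np.savez(f"pics/{n}0.npz",p=p,d=d);cv2.imwrite(f"pics/{n}0.png",p[:,:,::-1])
    c=ctrl.get_calibration(n);print(n,c)
E
```

```text
pics
{'t': 0.0, 'q': array([ 1.00898947e+00,  5.33559302e-02,  1.61426709e+00,  5.02381643e-05,
        1.47597367e+00, -1.18992142e-01]), 'dq': array([ 1.29113821e-03,  6.41528242e-04,  3.20888333e-05, -7.35548410e-05,
        1.07679507e-04, -7.58578404e-04]), 'effort': array([-1.34609845e-04, -3.93706441e+01, -3.70163512e+01, -1.95957437e-04,
        7.59706367e-03,  5.73591990e-06]), 'tool_pos': array([0.26746197, 0.56421304, 0.23007965]), 'tool_rot': array([-6.89752455e-01, -3.06420263e+00,  2.94040448e-03]), 'contact_force': array([-0.68795278, -0.47474333,  0.38688226]), 'wrist_torque': array([-0.04070636,  0.00101024, -0.00759012]), 'grip_force': 0.0, 'opening': 0.08522085408078171}
scene {'fx': 511.11055053111346, 'fy': 511.11055053111346, 'cx': 279.2434371721418, 'cy': 199.44486141260023, 'extrinsics': array([[-0.45598037,  0.88993531, -0.00985139,  0.31476893],
       [ 0.75501621,  0.38094332, -0.53369721, -0.2805178 ],
       [-0.47120317, -0.25079341, -0.84561826,  1.41483366],
       [ 0.        ,  0.        ,  0.        ,  1.        ]])}
side {'fx': 397.80758382387313, 'fy': 397.80758382387313, 'cx': 282.2030747595076, 'cy': 208.5248147108295, 'extrinsics': array([[-0.92996926, -0.3671856 ,  0.01821861,  0.4410618 ],
       [-0.29265162,  0.70938333, -0.64119445,  0.27602477],
       [ 0.22251339, -0.60162283, -0.76716215,  0.76618088],
       [ 0.        ,  0.        ,  0.        ,  1.        ]])}
```

View pics/scene0.png

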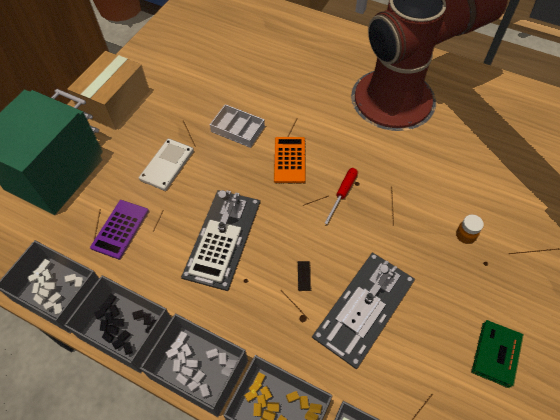

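View pics/side0.png

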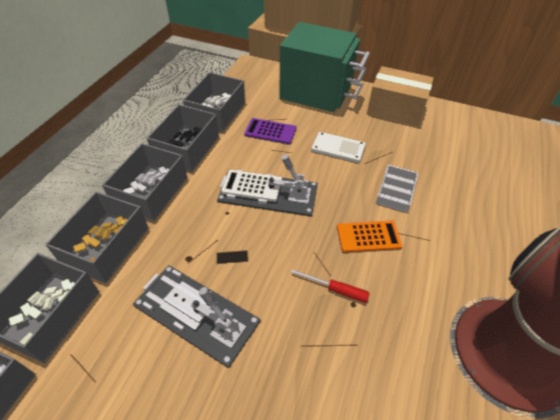

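The case-front clamp is on the plate with the white case front, at scene (228,215) and side (290,180). The bracket clamp at scene (380,275) holds the silver part, and the orange (290,160) and purple (120,228) ones are look-alikes. I'll confirm this in one crop.

```bash
python3 - <<'E'
import cv2,numpy as np
a=np.load("pics/scene0.npz")['p'][175:295,175:275,::-1];b=np.load("pics/side0.npz")['p'][145:220,210:325,::-1]
a=cv2.resize(a,None,fx=5,fy=5,interpolation=cv2.INTER_CUBIC)[:600,:400] if 0 else cv2.resize(a,(400,480),interpolation=cv2.INTER_CUBIC)
b=cv2.resize(b,(400,261),interpolation=cv2.INTER_CUBIC)
im=np.zeros((480,800,3),np.uint8);im[:,:400]=a;im[:261,400:]=b
cv2.imwrite("pics/crop.png",im)
E
```

```text
(no output)
```

View pics/crop.png

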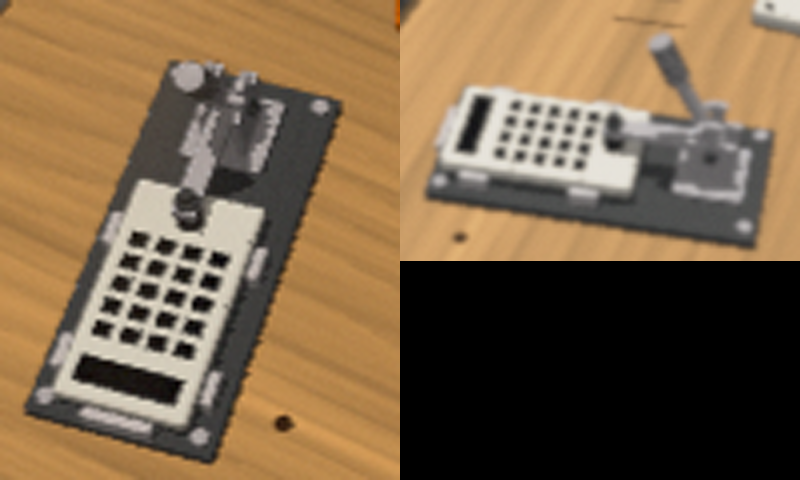

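The crop shows the white case front under its rubber foot. The bat knob is at scene about (221,194) and side about (287,160), leaning over the case.

```bash
cat > h.py <<'E'
import cv2,numpy as np
from station import ctrl
def cloud(p,d,c):
    v,u=np.mgrid[:420,:560]; T=np.linalg.inv(c['extrinsics'])
    X=np.stack([(u-c['cx'])/c['fx']*d,(v-c['cy'])/c['fy']*d,d],-1)@T[:3,:3].T+T[:3,3]
    X[d==0]=np.nan
    return X
E
python3 - <<'E'
from h import *
np.set_printoptions(precision=4,suppress=True)
for n,(r0,r1,c0,c1) in (("scene",(180,290,180,262)),("side",(150,215,215,320))):
    f=np.load(f"pics/{n}0.npz");X=cloud(f['p'],f['d'],ctrl.get_calibration(n))[r0:r1,c0:c1];p=f['p'][r0:r1,c0:c1].astype(int)
    white=(p.min(-1)>140)&(X[...,2]>.02)&(X[...,2]<.036)
    r=cv2.minAreaRect(X[white][:,:2].astype(np.float32)*1000);print(n,white.sum(),r,np.median(X[white][:,2]))
    print(cv2.boxPoints(r))
    k=X[...,2]>.085;P=X[k];print("high",P.shape,P.mean(0),P.min(0),P.max(0));
    ij=np.argwhere(k);print(ij.mean(0)+[r0,c0])
    for z in np.arange(.06,.14,.01):
        m=(X[...,2]>z)&(X[...,2]<z+.01)
        if m.any():print(z,m.sum(),X[m].mean(0))
E
```

```text
scene 1253 ((637.28515625, -189.72967529296875), (147.27230834960938, 92.62718963623047), 11.076911926269531) 0.027914696224513813
[[ 556.1227 -158.4264]
 [ 573.9189 -249.3279]
 [ 718.4476 -221.033 ]
 [ 700.6514 -130.1314]]
high (84, 3) [ 0.5496 -0.2039  0.1245] [ 0.5268 -0.2145  0.0852] [ 0.5612 -0.1979  0.1385]
[194.9405 224.2143]
0.06 28 [ 0.5279 -0.2029  0.0663]
0.06999999999999999 25 [ 0.5169 -0.2085  0.0739]
0.07999999999999999 6 [ 0.5321 -0.2054  0.0873]
0.09999999999999998 9 [ 0.5426 -0.2025  0.1066]
0.10999999999999997 9 [ 0.546  -0.1999  0.1159]
0.11999999999999997 13 [ 0.5529 -0.2022  0.1261]
0.12999999999999995 47 [ 0.553  -0.2052  0.134 ]
side 984 ((602.0527954101562, -197.73843383789062), (216.8613739013672, 94.77556610107422), 12.242206573486328) 0.028859191505715143
[[ 486.0395 -174.4204]
 [ 506.1362 -267.0408]
 [ 718.0661 -221.0565]
 [ 697.9694 -128.4361]]
high (143, 3) [ 0.542  -0.2047  0.1173] [ 0.5231 -0.2139  0.085 ] [ 0.5589 -0.1985  0.1383]
[163.9021 288.3776]
0.06 43 [ 0.5205 -0.2104  0.066 ]
0.06999999999999999 53 [ 0.5169 -0.2127  0.0737]
0.07999999999999999 18 [ 0.5281 -0.2081  0.0858]
0.08999999999999998 18 [ 0.5331 -0.2076  0.0962]
0.09999999999999998 15 [ 0.5372 -0.204   0.1068]
0.10999999999999997 32 [ 0.5401 -0.2041  0.1153]
0.11999999999999997 28 [ 0.5454 -0.2026  0.1251]
0.12999999999999995 40 [ 0.5501 -0.2049  0.1343]
```

Both views agree on the geometry:

| Quantity | Value |
|---|---|
| Case yaw | about 11.5° |
| Knob centre | about (0.5445, -0.207, 0.1177); expected height 0.1175 |
| Hinge | about (0.511, -0.214, 0.045) |
| Turn needed for the fingers | about +37° |

Next is the transit at z = 0.23.

```bash
python3 -m crank '0.027 -0.075 0 0.05;0.027 -0.075 0 0.05;0.027 -0.075 0 0.05;0.027 -0.075 0 0.05;0.027 -0.075 0 0.05' 100
python3 -m crank '0.027 -0.075 0 0.05;0.027 -0.075 0 0.05;0.027 -0.075 0 0.05;0.027 -0.075 0 0;0.027 -0.075 0 0'
python3 -m crank '0.027 -0.075 0 0;0.027 -0.075 0 0;0.027 -0.075 0 0;0.027 -0.075 0 0;0.027 -0.075 0 0'
python3 -m crank '0.027 -0.075 0 0;0.027 -0.075 0 0;0.027 -0.075 0 0;0.027 -0.075 0 0;0 0 0 0'
```

```text
t: 0.52
tool_pos: [0.3351, 0.3754, 0.2306]
tool_rot: [-0.071, -3.14, 0.001]
contact_force: [0.5, 0.2, -0.2]
opening: 0.0856
grip_force: 0.0
t: 0.93
tool_pos: [0.4027, 0.1879, 0.231]
tool_rot: [0.292, -3.128, 0.0]
contact_force: [0.4, 0.1, -0.4]
opening: 0.0854
grip_force: 0.0
t: 1.35
tool_pos: [0.4703, 0.0002, 0.231]
tool_rot: [-0.291, 3.128, 0.0]
contact_force: [0.3, 0.1, -0.5]
opening: 0.0854
grip_force: 0.0
t: 1.77
tool_pos: [0.5251, -0.1534, 0.2304]
tool_rot: [0.282, -3.128, 0.003]
contact_force: [-0.8, 0.9, 0.1]
opening: 0.0854
grip_force: 0.0
```

```bash
python3 - <<'E'
from h import *
np.set_printoptions(precision=4,suppress=True)
c=ctrl.get_calibration("wrist");p,d=ctrl.get_image("wrist");cv2.imwrite("pics/w1.png",p[:,:,::-1])
X=cloud(p,d,c);box=(X[...,0]>.48)&(X[...,0]<.6)&(X[...,1]>-.25)&(X[...,1]<-.15)
for z in np.arange(.05,.15,.01):
    m=box&(X[...,2]>z)&(X[...,2]<z+.01)
    if m.any():print(round(z,3),m.sum(),X[m].mean(0))
w=(p.min(-1)>120)&(X[...,2]>.02)&(X[...,2]<.036)&(X[...,1]<-.1)
w=cv2.morphologyEx(w.astype(np.uint8),cv2.MORPH_OPEN,np.ones((5,5)))>0
print(w.sum(),cv2.minAreaRect(X[w][:,:2].astype(np.float32)*1000),np.median(X[w],0))
E
```

```text
0.05 530 [ 0.5303 -0.2103  0.0536]
0.06 231 [ 0.5205 -0.2119  0.0664]
0.07 285 [ 0.5173 -0.2128  0.073 ]
0.08 102 [ 0.5284 -0.2096  0.0852]
0.09 101 [ 0.5327 -0.209   0.0948]
0.1 114 [ 0.5361 -0.2073  0.1069]
0.11 204 [ 0.5396 -0.2067  0.1151]
0.12 230 [ 0.5447 -0.2058  0.1251]
0.13 364 [ 0.5516 -0.2058  0.133 ]
3901 ((637.6901245117188, -189.41204833984375), (146.41714477539062, 91.11833953857422), 12.319588661193848) [ 0.6375 -0.1827  0.027 ]
```

View pics/w1.png

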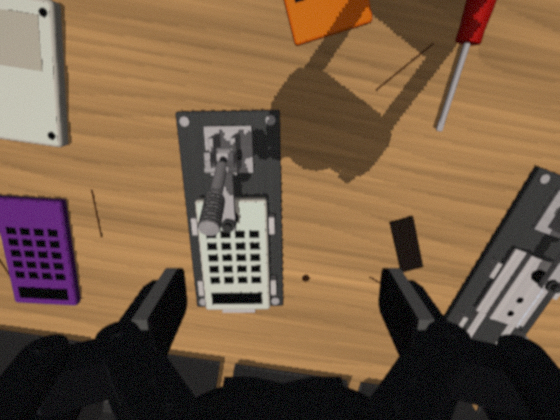

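The wrist view shows the knob at about (210,222), leaning over the case. Depth puts its centre at (0.544, -0.2075, 0.118), which agrees with the first measurement. I'll move over it and go partly down.

```bash
python3 -m crank '0.019 -0.054 0 0.015;0.019 -0.054 0 0;0 0 -0.05 0;0 0 -0.05 0;0 0 0 0'
python3 -m crank '0 0 -0.04 0;0 0 -0.04 0;0 0 -0.04 0;0 0 0 0;0 0 0 0'
```

```text
t: 2.23
tool_pos: [0.5401, -0.1996, 0.1751]
tool_rot: [0.327, -3.116, -0.01]
contact_force: [-0.5, 1.3, -1.2]
opening: 0.0851
grip_force: 0.0
t: 2.65
tool_pos: [0.5426, -0.2006, 0.121]
tool_rot: [0.329, -3.122, -0.002]
contact_force: [-0.2, -0.1, 0.5]
opening: 0.0855
grip_force: 0.0
```

```bash
python3 -m crank '0.003 -0.014 -0.022 0;0 0 -0.022 0;0 0 0 0;0 0 0 0;0 0 0 0'
python3 -m crank '0 0 0 0;0 0 0 0;0 0 0 0;0 0 0 0;0 0 0 0' 0 50
python3 -m crank '0 0 0 0;0 0 0 0;0 0 0 0;0 0 0 0;0 0 0 0'
```

```text
t: 3.07
tool_pos: [0.5449, -0.2089, 0.0996]
tool_rot: [-0.328, 3.124, -0.0]
contact_force: [0.1, -0.1, 0.7]
opening: 0.085
grip_force: 0.0
t: 3.48
tool_pos: [0.5448, -0.2088, 0.0995]
tool_rot: [-0.328, 3.124, -0.0]
contact_force: [-0.2, 0.6, -0.4]
opening: 0.0256
grip_force: 0.0
t: 3.9
tool_pos: [0.5448, -0.2083, 0.0995]
tool_rot: [0.328, -3.124, -0.002]
contact_force: [-2.2, 3.9, 4.4]
opening: 0.0151
grip_force: 48.9
```

```bash
python3 -m crank '0.003 0.0006 0.006 0;0.003 0.0006 0.007 0;0.003 0.0006 0.006 0;0.003 0.0007 0.007 0;0 0 0 0'
python3 -m crank '0 0 0 0;0 0 0 0;0 0 0 0;0 0 0 0;0 0 0 0'
```

```text
t: 4.32
tool_pos: [0.5502, -0.2072, 0.1117]
tool_rot: [0.328, -3.123, -0.002]
contact_force: [-2.4, 1.5, -6.2]
opening: 0.0157
grip_force: 48.7
t: 4.73
tool_pos: [0.5503, -0.2072, 0.1119]
tool_rot: [0.328, -3.123, -0.002]
contact_force: [-3.6, 2.8, -6.5]
opening: 0.0157
grip_force: 48.8
```

```bash
python3 - <<'E'
from h import *
p,d=ctrl.get_image("side");cv2.imwrite("pics/s2.png",cv2.resize(p[100:240,200:380,::-1],(720,560),interpolation=cv2.INTER_CUBIC))
E
```

```text
(no output)
```

View pics/s2.png

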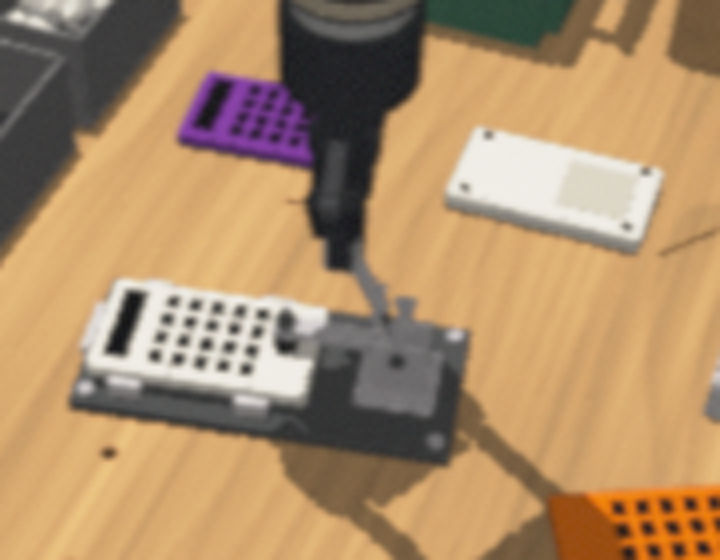

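The pull has taken: the knob rose 13 mm along the bat, at about 7 N, which matches the spring. In the crop the bat is at (370,285) and held by the fingers. Next is the flip, along an arc of 94 mm radius about the hinge.

```bash
python3 -m crank '-0.0148 -0.0031 0.0064 0;-0.0153 -0.0033 0.0048 0;-0.0157 -0.0033 0.0035 0;-0.0160 -0.0034 0.0021 0;-0.0160 -0.0034 0.0007 0'
python3 -m crank '-0.0160 -0.0034 -0.0007 0;-0.0160 -0.0034 -0.0021 0;-0.0157 -0.0033 -0.0035 0;-0.0153 -0.0033 -0.0048 0;-0.0148 -0.0031 -0.0064 0'
python3 -m crank '0 0 0 0;0 0 0 0;0 0 0 0;0 0 0 0;0 0 0 0'
```

```text
t: 5.2
tool_pos: [0.513, -0.215, 0.1221]
tool_rot: [-0.328, 3.119, 0.002]
contact_force: [4.3, 7.1, -7.1]
opening: 0.0159
grip_force: 48.8
t: 5.62
tool_pos: [0.4737, -0.2258, 0.1146]
tool_rot: [-0.327, 3.121, -0.007]
contact_force: [0.6, -0.3, 0.3]
opening: -0.0002
grip_force: 0.0
t: 6.03
tool_pos: [0.4734, -0.2242, 0.1125]
tool_rot: [-0.328, 3.124, -0.001]
contact_force: [-0.6, -0.3, 0.0]
opening: 0.0
grip_force: 0.0
```

The grip was lost in the second half of the flip, since the opening now reads 0. I'll look at where the bat is.

```bash
python3 - <<'E'
from h import *
np.set_printoptions(precision=4,suppress=True)
ims=[]
for n,r,cc in (("side",(100,240),(200,380)),("scene",(150,290),(160,300))):
    c=ctrl.get_calibration(n);p,d=ctrl.get_image(n);X=cloud(p,d,c);np.savez(f"pics/{n}3.npz",p=p,d=d)
    ims.append(cv2.resize(p[r[0]:r[1],cc[0]:cc[1],::-1],(400,400)))
cv2.imwrite("pics/s3.png",np.hstack(ims))
E
```

```text
(no output)
```

View pics/s3.png

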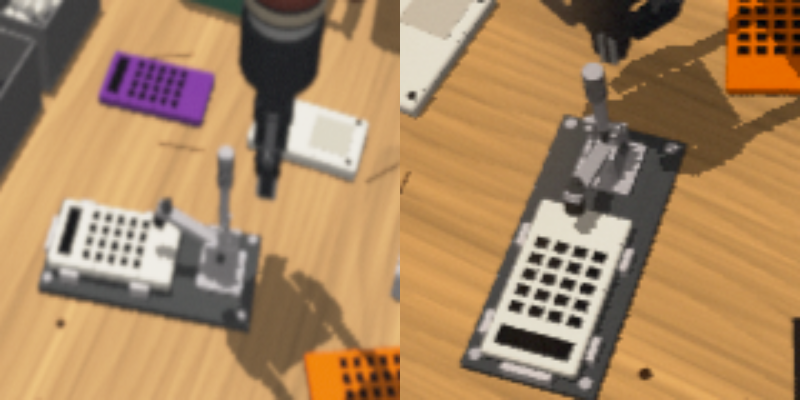

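The bat now stands near upright at crop (225,180), with the clamp arm half raised and the case still in its nest. I'll measure the bat before gripping it again.

```bash
python3 - <<'E'
from h import *
np.set_printoptions(precision=4,suppress=True)
for n in("side","scene"):
    f=np.load(f"pics/{n}3.npz");X=cloud(f['p'],f['d'],ctrl.get_calibration(n))
    box=(X[...,0]>.492)&(X[...,0]<.54)&(X[...,1]>-.235)&(X[...,1]<-.19)
    for z in np.arange(.05,.17,.01):
        m=box&(X[...,2]>z)&(X[...,2]<z+.01)
        if m.any():print(n,round(z,3),m.sum(),X[m].mean(0),X[m].min(0)[:2],X[m].max(0))
E
```

```text
side 0.05 110 [ 0.5156 -0.2109  0.0552] [ 0.4934 -0.2292] [ 0.5386 -0.1979  0.06  ]
side 0.06 29 [ 0.5225 -0.2069  0.0636] [ 0.5053 -0.224 ] [ 0.54   -0.2005  0.0696]
side 0.07 24 [ 0.5102 -0.2088  0.0753] [ 0.5038 -0.2282] [ 0.5169 -0.1992  0.0795]
side 0.08 17 [ 0.512  -0.2087  0.0837] [ 0.5088 -0.2144] [ 0.5165 -0.1987  0.0895]
side 0.09 15 [ 0.5127 -0.2112  0.0949] [ 0.5087 -0.2172] [ 0.5171 -0.2089  0.0995]
side 0.1 15 [ 0.5128 -0.2113  0.1049] [ 0.5087 -0.2147] [ 0.5175 -0.209   0.11  ]
side 0.11 12 [ 0.5123 -0.2104  0.1147] [ 0.5072 -0.2145] [ 0.5175 -0.2075  0.1186]
side 0.12 21 [ 0.5133 -0.2088  0.1248] [ 0.507  -0.2213] [ 0.5202 -0.2048  0.1299]
side 0.13 27 [ 0.5125 -0.2088  0.1349] [ 0.506  -0.2177] [ 0.5209 -0.2045  0.1397]
side 0.14 24 [ 0.513  -0.2089  0.145 ] [ 0.5064 -0.2142] [ 0.5216 -0.2043  0.1498]
side 0.15 37 [ 0.5148 -0.2124  0.1525] [ 0.5074 -0.2215] [ 0.5225 -0.2048  0.1547]
scene 0.05 100 [ 0.5216 -0.2103  0.055 ] [ 0.4933 -0.225 ] [ 0.5386 -0.1972  0.0597]
scene 0.06 27 [ 0.5198 -0.2102  0.0643] [ 0.506  -0.2231] [ 0.5397 -0.2011  0.0692]
scene 0.07 34 [ 0.5159 -0.2123  0.0759] [ 0.5092 -0.2263] [ 0.5228 -0.1987  0.0799]
scene 0.08 16 [ 0.5158 -0.2123  0.083 ] [ 0.5094 -0.2264] [ 0.521  -0.1993  0.0889]
scene 0.09 13 [ 0.5175 -0.2116  0.0941] [ 0.5118 -0.216 ] [ 0.5205 -0.208   0.0989]
scene 0.1 12 [ 0.5173 -0.2115  0.104 ] [ 0.5111 -0.2177] [ 0.5199 -0.2078  0.1099]
scene 0.11 9 [ 0.5191 -0.2083  0.1173] [ 0.5149 -0.2105] [ 0.5233 -0.2051  0.1199]
scene 0.12 20 [ 0.5201 -0.21    0.1261] [ 0.5133 -0.2183] [ 0.5245 -0.2045  0.1299]
scene 0.13 18 [ 0.5199 -0.2101  0.1351] [ 0.5111 -0.2198] [ 0.5249 -0.2048  0.1387]
scene 0.14 31 [ 0.5183 -0.2103  0.1459] [ 0.508  -0.2186] [ 0.5238 -0.2045  0.1499]
scene 0.15 31 [ 0.5164 -0.2129  0.1522] [ 0.5085 -0.2203] [ 0.5236 -0.2048  0.1547]
```

The bat is nearly upright, about 2° short of vertical. Its knob centre is at about (0.514, -0.2125, 0.1365), still pulled out about 11 mm. I'll open here, slide in along +x so the fingers straddle the knob, and grip harder.

```bash
python3 -m crank '0 0 0.004 0;0 0 0.003 0;0 0 0 0;0 0 0 0;0 0 0 0' 100
python3 -m crank '0 0 0 0;0.027 0.006 0 0;0.027 0.007 0 0;0.027 0.007 0 0;0 0 0 0'
python3 -m crank '0 0 0 0;0 0 0 0;0 0 0 0;0 0 0 0;0 0 0 0'
```

```text
t: 6.55
tool_pos: [0.473, -0.2241, 0.1159]
tool_rot: [-0.328, 3.124, -0.0]
contact_force: [0.0, 0.3, -0.7]
opening: 0.0603
grip_force: 0.0
t: 6.97
tool_pos: [0.515, -0.2137, 0.1161]
tool_rot: [-0.33, 3.123, -0.0]
contact_force: [1.2, -0.2, 0.9]
opening: 0.0854
grip_force: 0.0
t: 7.38
tool_pos: [0.5131, -0.2142, 0.1158]
tool_rot: [0.327, -3.124, 0.0]
contact_force: [0.1, -0.5, -0.2]
opening: 0.0853
grip_force: 0.0
```

```bash
python3 -m crank '0.002 0.003 0 0;0 0 0 0;0 0 0 0;0 0 0 0;0 0 0 0' 0 100
python3 -m crank '0 0 0 0;0 0 0 0;0 0 0 0;0 0 0 0;0 0 0 0'
python3 -m crank '0 0 0.003 0;0 0 0 0;0 0 0 0;0 0 0 0;0 0 0 0'
```

```text
t: 7.8
tool_pos: [0.5145, -0.2125, 0.1158]
tool_rot: [0.328, -3.124, 0.0]
contact_force: [-0.7, 0.0, -1.0]
opening: 0.0256
grip_force: 0.0
t: 8.22
tool_pos: [0.5148, -0.2137, 0.1162]
tool_rot: [-0.327, 3.124, -0.004]
contact_force: [-0.3, -5.3, -0.7]
opening: 0.0147
grip_force: 97.4
t: 8.63
tool_pos: [0.5147, -0.2137, 0.1166]
tool_rot: [-0.327, 3.124, -0.004]
contact_force: [3.4, -5.1, -5.0]
opening: 0.0146
grip_force: 97.5
```

```bash
python3 -m crank '-0.0085 -0.004 0 0;-0.0085 -0.0028 0 0;-0.0085 -0.0016 -0.0006 0;-0.0085 -0.0016 -0.0012 0;0 0 0 0'
```

```text
t: 9.05
tool_pos: [0.4985, -0.2172, 0.1161]
tool_rot: [-0.328, 3.12, -0.0]
contact_force: [5.2, -1.4, -5.5]
opening: 0.0146
grip_force: 97.6
```

```bash
python3 -m crank '-0.0083 -0.0016 -0.0014 0;-0.0083 -0.0016 -0.002 0;-0.0082 -0.0016 -0.0024 0;-0.0082 -0.0016 -0.003 0;0 0 0 0'
python3 -m crank '-0.008 -0.0016 -0.0034 0;-0.005 -0.001 -0.0026 0;0 0 0 0;0 0 0 0;0 0 0 0'
```

```text
t: 9.47
tool_pos: [0.4822, -0.2206, 0.1119]
tool_rot: [-0.329, 3.12, -0.001]
contact_force: [5.0, -1.0, -4.1]
opening: 0.0147
grip_force: 97.5
t: 9.88
tool_pos: [0.474, -0.2215, 0.1086]
tool_rot: [0.327, -3.123, -0.002]
contact_force: [-2.1, 0.5, -1.1]
opening: -0.0001
grip_force: 0.6
```

It slipped again near the end of the arc. I'll check the bat.

```bash
python3 - <<'E'
from h import *
np.set_printoptions(precision=4,suppress=True)
ims=[]
for n,r,cc in (("side",(100,240),(200,380)),("scene",(150,290),(160,300))):
    c=ctrl.get_calibration(n);p,d=ctrl.get_image(n);X=cloud(p,d,c)
    ims.append(cv2.resize(p[r[0]:r[1],cc[0]:cc[1],::-1],(400,400)))
    box=(X[...,0]>.45)&(X[...,0]<.525)&(X[...,1]>-.235)&(X[...,1]<-.19)
    for z in np.arange(.07,.16,.01):
        m=box&(X[...,2]>z)&(X[...,2]<z+.01)
        if m.any():print(n,round(z,3),m.sum(),X[m].mean(0),X[m].min(0)[:2],X[m].max(0))
cv2.imwrite("pics/s4.png",np.hstack(ims))
E
```

```text
side 0.07 39 [ 0.5111 -0.2105  0.0745] [ 0.502  -0.2269] [ 0.5211 -0.1993  0.0793]
side 0.08 16 [ 0.5051 -0.2109  0.0835] [ 0.5002 -0.2156] [ 0.5104 -0.203   0.089 ]
side 0.09 15 [ 0.503  -0.2123  0.0945] [ 0.4975 -0.2163] [ 0.5081 -0.2103  0.1   ]
side 0.1 16 [ 0.4957 -0.2137  0.1052] [ 0.4713 -0.2186] [ 0.5062 -0.2105  0.1089]
side 0.11 33 [ 0.4847 -0.2133  0.1156] [ 0.462  -0.2202] [ 0.5046 -0.2076  0.1199]
side 0.12 52 [ 0.4833 -0.2121  0.1246] [ 0.4628 -0.2186] [ 0.5055 -0.2074  0.1299]
side 0.13 53 [ 0.4828 -0.2114  0.1347] [ 0.4615 -0.2186] [ 0.5045 -0.2071  0.1399]
side 0.14 36 [ 0.4927 -0.2156  0.1462] [ 0.4666 -0.2266] [ 0.5021 -0.2093  0.1499]
side 0.15 20 [ 0.4806 -0.2055  0.1545] [ 0.4563 -0.2229] [ 0.499  -0.1917  0.1593]
scene 0.07 56 [ 0.5111 -0.2141  0.0752] [ 0.5007 -0.2296] [ 0.5224 -0.1993  0.0799]
scene 0.08 17 [ 0.5089 -0.213   0.0844] [ 0.5049 -0.2201] [ 0.5125 -0.2018  0.0897]
scene 0.09 12 [ 0.5066 -0.2142  0.0952] [ 0.5027 -0.2199] [ 0.5086 -0.2103  0.0992]
scene 0.1 18 [ 0.5049 -0.2145  0.1055] [ 0.5004 -0.22  ] [ 0.5083 -0.2099  0.1097]
scene 0.11 22 [ 0.4931 -0.2136  0.1166] [ 0.4681 -0.2218] [ 0.5072 -0.2082  0.1197]
scene 0.12 37 [ 0.492  -0.2117  0.1249] [ 0.4669 -0.2205] [ 0.5064 -0.2065  0.1296]
scene 0.13 52 [ 0.4904 -0.2126  0.1346] [ 0.4684 -0.2329] [ 0.5043 -0.2071  0.1398]
scene 0.14 61 [ 0.4921 -0.2163  0.146 ] [ 0.4755 -0.2282] [ 0.5035 -0.2046  0.15  ]
scene 0.15 70 [ 0.4832 -0.2153  0.1554] [ 0.468  -0.2312] [ 0.4997 -0.1907  0.1599]
```

View pics/s4.png

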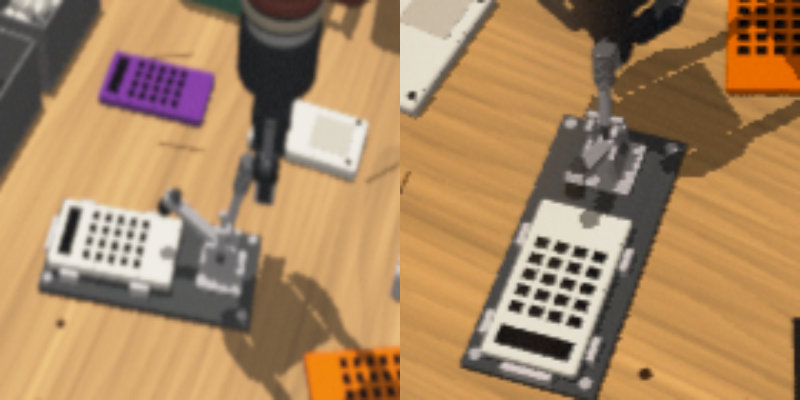

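The bat is about 11° past upright, at case_bat of about 0.63, with the pin riding on the crest, and the case hasn't moved. The pads creep off the knob, so I'll push instead. I'll go over to the case side with the fingers shut and push the knob towards -x to the stop. The spring seats it there.

```bash
python3 -m crank '-0.012 -0.002 0 0;0 0 0.05 0;0 0 0.075 0;0 0 0.03 0;0 0 0 0' 0 30
python3 -m crank '0.05 0.01 0 0;0.05 0.01 0 0;0.049 0.01 0 0;0 0 0 0;0 0 0 0'
```

```text
t: 10.4
tool_pos: [0.471, -0.2249, 0.1926]
tool_rot: [-0.327, 3.116, -0.01]
contact_force: [-0.2, -0.9, 0.9]
opening: -0.0003
grip_force: 0.0
t: 10.82
tool_pos: [0.5429, -0.2076, 0.1853]
tool_rot: [0.33, -3.123, -0.002]
contact_force: [0.2, -0.5, 0.1]
opening: -0.0
grip_force: 0.0
```

```bash
python3 - <<'E'
from h import *
np.set_printoptions(precision=4,suppress=True)
ims=[]
for n,r,cc in (("side",(100,240),(200,380)),("scene",(150,290),(160,300))):
    c=ctrl.get_calibration(n);p,d=ctrl.get_image(n);X=cloud(p,d,c)
    ims.append(cv2.resize(p[r[0]:r[1],cc[0]:cc[1],::-1],(400,400)))
    for a,b in ((.48,.52),(.522,.58)):
      box=(X[...,0]>a)&(X[...,0]<b)&(X[...,1]>-.235)&(X[...,1]<-.18)
      for z in np.arange(.07,.16,.01):
        m=box&(X[...,2]>z)&(X[...,2]<z+.01)
        if m.any():print(n,a,round(z,3),m.sum(),X[m].mean(0),X[m].min(0)[:2],X[m].max(0))
cv2.imwrite("pics/s5.png",np.hstack(ims))
E
```

```text
side 0.48 0.07 40 [ 0.5104 -0.2102  0.0752] [ 0.5021 -0.2283] [ 0.5196 -0.1984  0.0799]
side 0.48 0.08 13 [ 0.5046 -0.2119  0.0854] [ 0.5004 -0.2155] [ 0.5095 -0.2103  0.09  ]
side 0.48 0.09 16 [ 0.5031 -0.2133  0.0947] [ 0.4986 -0.2163] [ 0.5083 -0.2101  0.0994]
side 0.48 0.1 14 [ 0.4998 -0.2132  0.1057] [ 0.495  -0.2165] [ 0.5061 -0.2107  0.1099]
side 0.48 0.11 12 [ 0.4979 -0.2129  0.1149] [ 0.4908 -0.2171] [ 0.5046 -0.2104  0.1188]
side 0.48 0.12 25 [ 0.4972 -0.2115  0.125 ] [ 0.4891 -0.219 ] [ 0.5058 -0.208   0.1299]
side 0.48 0.13 28 [ 0.4942 -0.2124  0.1352] [ 0.4861 -0.2194] [ 0.5041 -0.2089  0.1395]
side 0.48 0.14 39 [ 0.4917 -0.2158  0.1468] [ 0.4844 -0.2262] [ 0.5014 -0.2094  0.1499]
side 0.48 0.15 15 [ 0.4944 -0.2172  0.1509] [ 0.4897 -0.225 ] [ 0.4989 -0.2091  0.1519]
side 0.522 0.07 46 [ 0.5499 -0.2047  0.0751] [ 0.5318 -0.2159] [ 0.5793 -0.1939  0.0795]
side 0.522 0.08 47 [ 0.5634 -0.2011  0.084 ] [ 0.551  -0.2146] [ 0.5795 -0.1936  0.0896]
side 0.522 0.09 39 [ 0.568  -0.2015  0.0952] [ 0.5595 -0.2093] [ 0.5779 -0.1958  0.0997]
side 0.522 0.1 5 [ 0.5628 -0.2037  0.1014]
[... 411 characters left out ...]
0.11 12 [ 0.5031 -0.2146  0.1159] [ 0.4958 -0.222 ] [ 0.5064 -0.2097  0.1187]
scene 0.48 0.12 24 [ 0.5023 -0.2136  0.1253] [ 0.4916 -0.2218] [ 0.5082 -0.2082  0.1299]
scene 0.48 0.13 27 [ 0.5005 -0.2129  0.1349] [ 0.4899 -0.2219] [ 0.5058 -0.2082  0.1394]
scene 0.48 0.14 18 [ 0.4983 -0.2124  0.1445] [ 0.4904 -0.2178] [ 0.5031 -0.2086  0.1482]
scene 0.522 0.07 29 [ 0.5511 -0.2039  0.0754] [ 0.538 -0.214] [ 0.5791 -0.1925  0.0798]
scene 0.522 0.08 25 [ 0.5694 -0.1998  0.0841] [ 0.5509 -0.2085] [ 0.5798 -0.1943  0.0894]
scene 0.522 0.09 50 [ 0.5703 -0.2022  0.0949] [ 0.5579 -0.2096] [ 0.5794 -0.1951  0.0997]
scene 0.522 0.1 4 [ 0.5641 -0.2031  0.1018] [ 0.5611 -0.2057] [ 0.5662 -0.2014  0.1045]
```

View pics/s5.png

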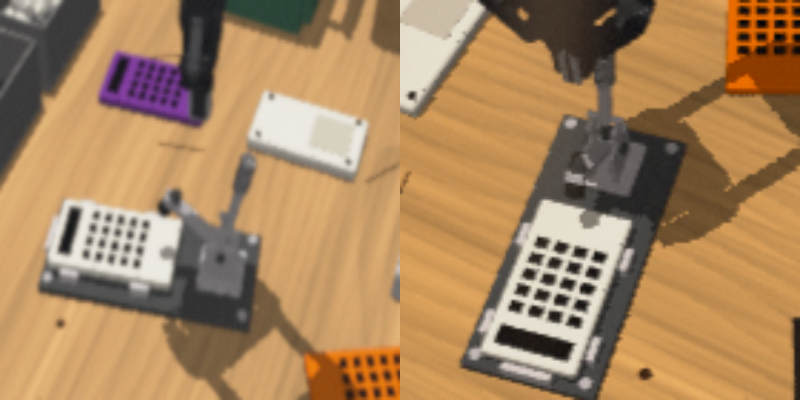

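The bat is about 12° over and its knob centre is at about (0.497, -0.214, 0.134). The raised foot tops out at 0.104 at x = 0.56, so the fingers clear it at z = 0.121.

```bash
python3 -m crank '0 0 -0.06 0;0 0 -0.05 0;0 0 -0.018 0;0 0 0 0;0 0 0 0'
python3 -m crank '-0.01 -0.002 0 0;-0.01 -0.002 0 0;-0.01 -0.002 0 0;-0.01 -0.002 0 0;0 0 0 0'
python3 -m crank '-0.008 -0.0016 0 0;-0.008 -0.0016 0 0;-0.008 -0.0016 0 0;-0.008 -0.0016 0 0;0 0 0 0'
```

```text
t: 11.33
tool_pos: [0.5423, -0.2082, 0.1225]
tool_rot: [0.327, -3.124, -0.001]
contact_force: [0.5, -0.7, 0.3]
opening: 0.0002
grip_force: 0.0
t: 11.75
tool_pos: [0.5223, -0.2124, 0.1231]
tool_rot: [-0.327, 3.124, -0.001]
contact_force: [-0.6, -0.1, -0.6]
opening: -0.0001
grip_force: 0.0
t: 12.17
tool_pos: [0.5062, -0.2153, 0.1224]
tool_rot: [0.327, -3.124, -0.0]
contact_force: [-0.8, -0.2, -0.2]
opening: 0.0004
grip_force: 0.0
```

```bash
python3 -m crank '-0.005 -0.001 0 0;-0.005 -0.001 0 0;-0.005 -0.001 0 0;-0.005 -0.001 0 0;0 0 0 0'
python3 -m crank '-0.004 -0.0008 0 0;-0.004 -0.0008 0 0;-0.004 -0.0008 0 0;0 0 0 0;0 0 0 0'
```

```text
t: 12.58
tool_pos: [0.4967, -0.2173, 0.1226]
tool_rot: [-0.328, 3.124, -0.0]
contact_force: [1.2, 1.0, 0.8]
opening: -0.0002
grip_force: 0.5
t: 13.0
tool_pos: [0.4943, -0.2181, 0.1246]
tool_rot: [-0.327, 3.116, -0.001]
contact_force: [10.1, 3.7, 1.4]
opening: 0.0001
grip_force: 5.0
```

```bash
python3 - <<'E'
from h import *
np.set_printoptions(precision=4,suppress=True)
ims=[]
for n,r,cc in (("side",(100,240),(200,380)),("scene",(150,290),(160,300))):
    c=ctrl.get_calibration(n);p,d=ctrl.get_image(n);X=cloud(p,d,c)
    ims.append(cv2.resize(p[r[0]:r[1],cc[0]:cc[1],::-1],(400,400)))
    for a,b in ((.44,.52),(.522,.58)):
      box=(X[...,0]>a)&(X[...,0]<b)&(X[...,1]>-.235)&(X[...,1]<-.18)
      for z in np.arange(.08,.16,.01):
        m=box&(X[...,2]>z)&(X[...,2]<z+.01)
        if m.any():print(n,a,round(z,3),m.sum(),X[m].mean(0),X[m].min(0)[:2],X[m].max(0))
cv2.imwrite("pics/s6.png",np.hstack(ims))
E
```

```text
side 0.44 0.08 16 [ 0.4972 -0.2143  0.0852] [ 0.4905 -0.2188] [ 0.5033 -0.2114  0.0894]
side 0.44 0.09 15 [ 0.4915 -0.2147  0.0945] [ 0.4862 -0.2188] [ 0.4964 -0.2113  0.099 ]
side 0.44 0.1 17 [ 0.4859 -0.2147  0.1056] [ 0.476  -0.2186] [ 0.4928 -0.2117  0.11  ]
side 0.44 0.11 25 [ 0.4825 -0.2152  0.1148] [ 0.472  -0.2218] [ 0.4917 -0.2106  0.1198]
side 0.44 0.12 32 [ 0.4795 -0.2147  0.1255] [ 0.4662 -0.2204] [ 0.502  -0.2105  0.1298]
side 0.44 0.13 68 [ 0.4802 -0.2161  0.1356] [ 0.465  -0.2287] [ 0.5026 -0.2049  0.14  ]
side 0.44 0.14 33 [ 0.4892 -0.2096  0.1447] [ 0.4759 -0.2268] [ 0.503  -0.2034  0.1495]
side 0.44 0.15 17 [ 0.491  -0.206   0.1534] [ 0.4853 -0.2088] [ 0.4969 -0.2038  0.1575]
side 0.522 0.08 31 [ 0.5441 -0.2057  0.0856] [ 0.5361 -0.2166] [ 0.5671 -0.1971  0.0899]
side 0.522 0.09 51 [ 0.5584 -0.2018  0.0952] [ 0.543  -0.2132] [ 0.5742 -0.1944  0.0994]
side 0.522 0.1 41 [ 0.5574 -0.204   0.1055] [ 0.5465 -0.2133] [ 0.5725 -0.197   0.1099]
side 0.522 0.11 13 [ 0.5533 -0.2046  0.1114] [ 0.5481 -0.2095] [ 0.5592 -0.1997  0.1139]
scene 0.44 0.08 23 [ 0.4989 -0.215   0.085
[... 319 characters left out ...]
 0.12 4 [ 0.5032 -0.2141  0.1289] [ 0.4998 -0.2194] [ 0.506  -0.2086  0.13  ]
scene 0.44 0.13 33 [ 0.5008 -0.2146  0.1355] [ 0.4829 -0.2294] [ 0.5061 -0.2031  0.1395]
scene 0.44 0.14 39 [ 0.4994 -0.2134  0.1452] [ 0.4871 -0.2299] [ 0.505 -0.202  0.15 ]
scene 0.44 0.15 25 [ 0.5016 -0.2128  0.1544] [ 0.4937 -0.2293] [ 0.5052 -0.2037  0.1587]
scene 0.522 0.08 10 [ 0.5441 -0.2016  0.085 ] [ 0.5355 -0.2066] [ 0.5664 -0.1965  0.0891]
scene 0.522 0.09 38 [ 0.5667 -0.2015  0.0964] [ 0.5458 -0.2097] [ 0.5768 -0.1946  0.0997]
scene 0.522 0.1 44 [ 0.5599 -0.2036  0.1057] [ 0.5487 -0.2105] [ 0.5713 -0.1965  0.1098]
scene 0.522 0.11 11 [ 0.557  -0.2049  0.1116] [ 0.5488 -0.2093] [ 0.5656 -0.1975  0.1136]
```

View pics/s6.png

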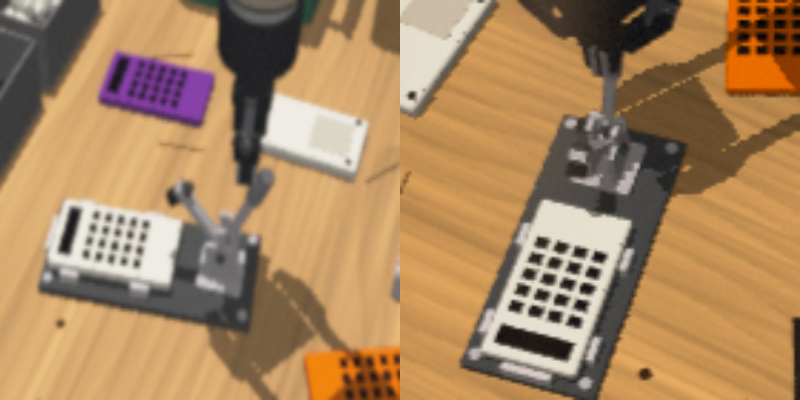

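The bat is now about 25° over on the open side, and the knob's lower edge is at about 0.10, which matches seated. The 10 N rise is the stop. I'll back off and rise clear, then check.

```bash
python3 -m crank '0.016 0.003 0 0;0.008 0.0016 0 0;0 0 0.04 0;0 0 0.07 0;0 0 0.08 0'
python3 -m crank '0 0 0.08 0;0 0 0.08 0;0 0 0 0;0 0 0 0;0 0 0 0'
python3 - <<'E'
from h import *
np.set_printoptions(precision=4,suppress=True)
ims=[]
for n,r,cc in (("side",(100,240),(200,380)),("scene",(150,290),(160,300))):
    c=ctrl.get_calibration(n);p,d=ctrl.get_image(n);X=cloud(p,d,c)
    ims.append(cv2.resize(p[r[0]:r[1],cc[0]:cc[1],::-1],(400,400)))
    box=(X[...,0]>.44)&(X[...,0]<.515)&(X[...,1]>-.24)&(X[...,1]<-.19)
    for z in np.arange(.08,.16,.01):
        m=box&(X[...,2]>z)&(X[...,2]<z+.01)
        if m.any():print(n,round(z,3),m.sum(),X[m].mean(0),X[m].min(0)[:2],X[m].max(0))
    if n=="scene":
        w=(p.min(-1)>140)&(X[...,2]>.02)&(X[...,2]<.036);w[:180]=0;w[290:]=0;w[:,:180]=0;w[:,262:]=0
        print(cv2.minAreaRect(X[w][:,:2].astype(np.float32)*1000))
cv2.imwrite("pics/s7.png",np.hstack(ims))
E
```

```text
t: 13.52
tool_pos: [0.5008, -0.2152, 0.2149]
tool_rot: [0.327, -3.117, -0.007]
contact_force: [1.7, 0.4, 0.1]
opening: 0.0001
grip_force: 0.0
t: 13.93
tool_pos: [0.5026, -0.2161, 0.2967]
tool_rot: [0.327, -3.123, -0.001]
contact_force: [0.6, -0.3, -0.5]
opening: -0.0002
grip_force: 0.0
side 0.08 15 [ 0.4964 -0.2146  0.0843] [ 0.4902 -0.2175] [ 0.503  -0.2126  0.0891]
side 0.09 18 [ 0.4923 -0.2152  0.0948] [ 0.4865 -0.2177] [ 0.4987 -0.2118  0.0999]
side 0.1 16 [ 0.4851 -0.2144  0.1066] [ 0.4778 -0.2208] [ 0.494  -0.2103  0.1099]
side 0.11 28 [ 0.4833 -0.2148  0.115 ] [ 0.4723 -0.2208] [ 0.4913 -0.2101  0.1199]
side 0.12 28 [ 0.4784 -0.216   0.1248] [ 0.468  -0.2237] [ 0.4886 -0.2116  0.1296]
side 0.13 42 [ 0.4742 -0.22    0.1344] [ 0.4659 -0.2299] [ 0.4834 -0.2118  0.1383]
scene 0.08 23 [ 0.4991 -0.2157  0.0854] [ 0.4938 -0.2208] [ 0.5043 -0.2112  0.0895]
scene 0.09 20 [ 0.4944 -0.217   0.0958] [ 0.4893 -0.2227] [ 0.4987 -0.2124  0.0999]
scene 0.1 18 [ 0.4903 -0.2176  0.1053] [ 0.4821 -0.2259] [ 0.4959 -0.2119  0.1091]
scene 0.11 36 [ 0.4879 -0.2171  0.1151] [ 0.4793 -0.2283] [ 0.4959 -0.2104  0.1197]
scene 0.12 31 [ 0.4823 -0.217   0.1254] [ 0.4716 -0.2251] [ 0.489  -0.2119  0.1288]
scene 0.13 44 [ 0.4765 -0.2205  0.1337] [ 0.4669 -0.2297] [ 0.4848 -0.2135  0.1397]
((636.8848266601562, -189.9774932861328), (146.85360717773438, 92.67681121826172), 11.12230396270752)
```

View pics/s7.png

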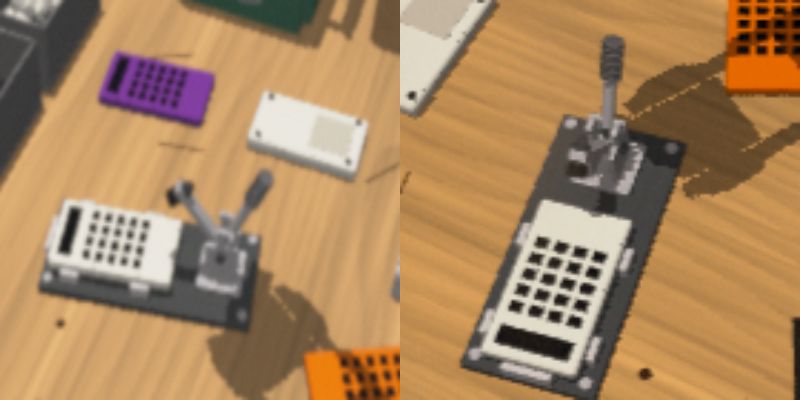

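The bat's top is at 0.138, the same seated height as at the start, mirrored to the open side with the arm raised. The case has shifted by less than 1 mm and the robot is clear, so I'm handing in.

```bash
python3 -c "
from station import ctrl
print(ctrl.finish_job())"
```

```text
the job is handed in; nothing more can be done
None
```

I handed the job in at about 14 s: the case-front clamp is open with its bat sunk back into the lock, the case front is still in its nest, and the other clamp was never touched; the grip slipped twice during the flip, so I finished it by pushing the knob, and no verdict came back.

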